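Check and lift a charged battery pack out of its bench charger

ROBOT

A 7-joint arm with a two-finger parallel gripper is mounted at the origin on the work surface. World frame = base frame: x ahead of the robot, y to its left, z up, the work surface at z = 0. Lengths are in mm, angles in rad, forces in N, time in s.
With the tool pointing down it reaches from about 400 to 875 mm from the base axis. Payload 4.4 kg.
Tool frame: the origin (TCP) lies midway between the tips of the shut fingers; the grasp point (between the pads) lies 19 mm behind it; z points along the fingers, y is the line along which they close (so a half turn about z gives the same grasp; the last joint's range is limited). The gripper opens to 85 mm and grips with 20 to 120 N. Pads are 22 mm wide; open, the fingers measure 114 mm over their backs; the gripper's body (76 mm by 85 mm) begins 54 mm behind the grasp point. The pads swing forward as they close: fully open they stand 13 mm farther back than shut.
Start: joints at [-0.066, 0.628, 0.038, 1.517, -0.027, 0.996, -0.02], TCP at [650.014, 0.027, 231.313] pointing down, gripper open.
Joint ranges: [-3.06, 3.06], [-0.37, 2.12], [-1.25, 1.32], [0.18, 2.47], [-1.1, 4.24], [0.23, 1.98], [-2.94, 2.94]. Speed limits (rad/s): [2.57, 2.57, 3.14, 3.14, 3.14, 3.14, 3.14].

INTERFACE

Orientations are given as [roll, pitch, yaw] about the fixed x, y, z axes, in that order (R = Rz(yaw) Ry(pitch) Rx(roll)).
In Python, from cell import ctrl, get_image, get_calibration gives the robot as it stands.
- The arm moves only by the shell command python3 -m creep 'ROWS'. ROWS is JSON, a list of rows, each an object of numbers: "dx", "dy", "dz": the shift along the world's x, y, z normalised to -1 to 1, where 1 is 0.4 m; "rx", "ry", "rz": the turn, a rotation vector about the world's x, y, z normalised to -1 to 1, where 1 is 2 pi rad; "grip": the closure, from -1 (fully open) to 1 (shut). A call has exactly 5 rows; each row is the pose to reach, as a shift and turn from the pose commanded when the call began, turning the shorter way round; what a row does not reach only later rows make up. A row lasts 1/8 s, in which the tool goes at most 62.5 mm and 10.7 degrees, less where a joint would pass 70% of its speed; a pose out of reach is approached as far as the arm can. A call with a number of a shift or a turn outside -1 to 1 is refused whole. A call with a gripper value outside its range is refused whole. The fingers move at their own pace and stop on an object; the grip force is fixed at half the most. Time passes only in rows, so rows that repeat a pose let the fingers close, or fill a call up. It gives the time, the measured TCP pose, the force, the opening and the grip force at its end, in the units of the state.
- ctrl.read_state(): the state, without advancing time (a new reading comes with each control period).
- get_image(name): name is "scene" or "side" or "wrist"; returns the picture (400x640x3 uint8, red, green, blue); there is no depth.
- get_calibration(name): a dict with "mtx" (3x3 intrinsics, pixels), "world_from_camera" (4x4, takes a point from camera to world coordinates). Camera axes: x right, y down, z forward; pixel columns grow to the right and rows downward; lengths in mm; the calibration is good to about 2 mm. A picture is of the moment at which its call begins: read the wrist's pose just before it. get_calibration takes no time and is no camera call; for the wrist camera it gives the pose at the moment of the call.
- ctrl.finish_job(): hands the job in; it is judged then, once.
The state is a dict: "clock": time; "qpos": joint angles; "qd": joint speeds; "tau": joint torques, N m; "eef_pos": TCP position; "tool_rot": TCP orientation; "force": force on the tool from outside, world axes, zero at the start; "torque": the same for the moment, N m; "width": finger opening in mm; "gripper_force": force on a finger pad.
Only numpy, scipy, OpenCV 4.12 (cv2) and the standard library are available. Lean on these libraries where they do the work, as an engineer would, in place of code of your own. Each camera call takes 0.05 s, during which the arm holds its last target. There are 200 camera calls.

TASK

Check the charged battery pack (the one with the yellow catches, in the charger with the green lamp) for heat: pick up the orange thermometer, point its lens straight at the round dark spot on the pack's front face from about 5 cm away, hold it steady there for two seconds without touching the pack, then lay it flat back on its green mat. Then pinch the pack's two yellow side catches together with the fingers, lift the pack upright at least 12 cm out of its charger, and finish still holding it up there by its catches, keeping still; leave the other pack in its charger.

Things in the scene. Friction and masses are not known exactly. Their poses are not given: they have to be found in the camera images.
- pack: The charged battery pack: dark upright block 80 (x) x 40 (y) x 90 (z) mm, 0.28 to 0.49 kg, a yellow sprung catch on its +y and -y sides. Origin: centre of its underside; z up, x from front face to back. Seated in its charger (underside 18 mm above the table, 1 mm play) it comes out only straight up; while either catch is out, its toe is trapped under the charger's lip and it cannot be pulled out.
- pack_pinch (a point): Point on the pack's middle axis midway between the catch buttons, 63 mm above its underside (81 mm above the table when seated); axes as the pack's. Buttons: ribbed yellow pads 24 mm (x) x 26 mm tall (z), facing +y and -y; 60 mm over both when out, 48 mm pressed in. The 38 mm wide top of the pack rises 27 mm above this point.
- pack_spot (a point): Centre of the round spot to be measured (black disc 19 mm across in a white ring 28 mm across) on the pack's front (-x) face, 60 mm above its underside, 78 mm above the table when seated. Axes as the pack's: -x points straight out of the face.
- catch_left (a joint): Travel of the pack's +y catch: 0 out (locking), 0.006 m pressed fully in. Frees the lip from about 0.004 m on. A spring pushes it out: 3 N at 0, 6 N fully in; a firm grip of 20 N or more presses both to their stops and then carries the pack.
- catch_right (a joint): The same for the pack's -y catch.
- charger: Charger of that pack, fixed: black block 130 (x) x 110 (y) x 45 (z) mm with a green lamp on top; the pack stands in a pocket in its middle. Origin at the centre of its underside, axes as the pack's.
- thermometer: Loose stick thermometer, orange, 140 mm long (x) x 26 mm wide (y) x 24 mm tall (z), about 0.12 kg; lies flat on its mat. Origin at the middle of its length, on its underside; +x points to the black lens end. The orange body spans x = -70 to +54 mm; the round black nose, 22 mm across, goes on to +70 mm.
- thermometer_lens (a point): Centre of the lens, at the thermometer's front end: 70 mm ahead of its origin and 12 mm above its underside. It looks along the thermometer's +x.
- mat: Green mat, fixed, 190 (x) x 80 (y) x 4 (z) mm, flat on the table. Origin at the centre of its underside; its top is 4 mm above the table.
- pack_b: The other battery pack, same shape but with grey catches, in a like charger with a red lamp. To be left there. Origin at the centre of its underside.
Not all that is in view belongs to the job. Leave any turquoise look-alike of the pack_b alone.

How it is judged:
By the outcome, as a careful person would: the job done as asked, in the order asked, and still so for the second after the job is handed in, while the arm keeps its last pose, push and grip.
It also fails if it takes over 61 s, if anything falls off the work surface, if the arm or the gripper's body presses on something with over 40 N, if the wrist force passes 120 N, or if a joint passes its speed limit or range.

## Working session

There is one attempt and no reset: what is moved stays moved. The work goes in short steps, Python scripts to look and compute and a shell command to move; the robot and the scene stay as the last step left them, time stands still between calls to the robot, and variables do not carry over. Pictures are saved under pics/ and viewed, at most 10 in all, crops included, and the job is handed in when it is done.

```bash
ls; mkdir -p pics
python3 - <<'E'
from cell import ctrl,get_image,get_calibration
import cv2,numpy as np
for n in("scene","side"):
    im=get_image(n);cv2.imwrite(f"pics/{n}0.png",im[:,:,::-1]);c=get_calibration(n);print(n,np.round(c["mtx"],1).tolist(),np.round(c["world_from_camera"],3).tolist())
s=ctrl.read_state();print(s)
E
```

```text
pics
scene [[408.4, 0.0, 322.0], [0.0, 408.4, 195.3], [0.0, 0.0, 1.0]] [[0.538, 0.598, -0.595, 1104.075], [0.843, -0.388, 0.372, -411.552], [-0.009, -0.702, -0.713, 733.565], [0.0, 0.0, 0.0, 1.0]]
side [[466.9, 0.0, 330.0], [0.0, 466.9, 197.3], [0.0, 0.0, 1.0]] [[-0.755, -0.355, 0.551, 37.862], [-0.656, 0.44, -0.614, 537.641], [-0.025, -0.825, -0.565, 635.788], [0.0, 0.0, 0.0, 1.0]]
{'clock': 0.1, 'qpos': array([-0.06582307,  0.6292354 ,  0.03844406,  1.51823533, -0.02697381,
        0.9963002 , -0.02003104]), 'qd': array([ 0.00176904, -0.00359377, -0.00045461, -0.00330964,  0.00116435,
       -0.00058115, -0.00045957]), 'tau': array([ 3.65140630e-03, -5.64529252e+01,  1.23032581e+00, -1.93971133e+01,
        1.11524854e-02,  5.46943455e-03, -1.37002465e-05]), 'eef_pos': array([6.49459804e+02, 3.92574700e-02, 2.30503302e+02]), 'tool_rot': array([-3.13993271e+00,  3.65484932e-05,  1.57080394e+00]), 'force': array([-0.02756908, -0.55694815, -0.10568177]), 'torque': array([-0.01272046,  0.02951991,  0.06217273]), 'gripper_force': 0.0, 'width': 85.22992682943382}
```

View pics/scene0.png

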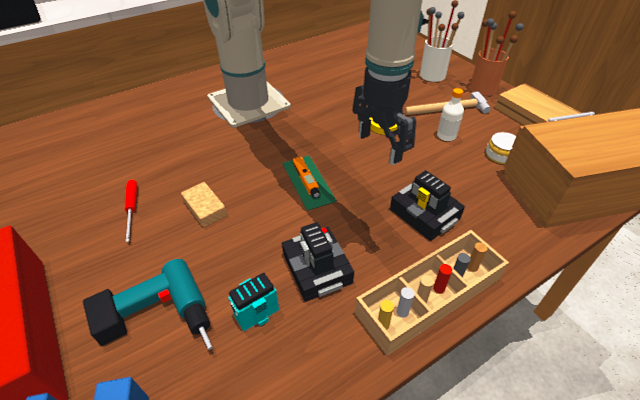

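View pics/side0.png

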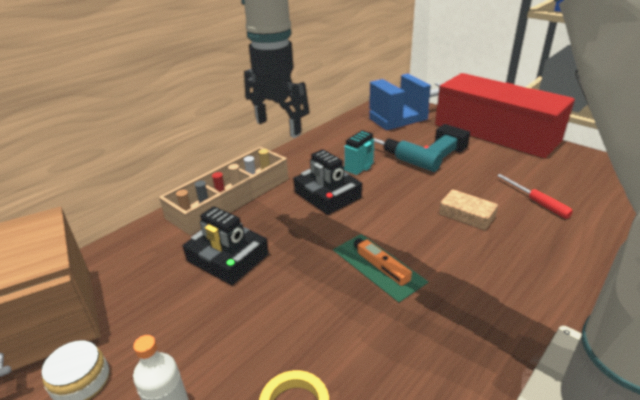

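Scene candidates for the pack:
- (430,200): black with yellow catches, and a green lamp in the side view at (230,262). This one is my choice.
- (317,255): grey catches and red lamp, so pack_b.
- (253,300): the turquoise look-alike.

The thermometer is at (305,178) on the green mat; the red screwdriver at (130,205) is not it. Next is one close crop to check both.

Run:
```python
import cv2,numpy as np
a=cv2.imread("pics/side0.png");b=cv2.imread("pics/scene0.png")
A=cv2.resize(a[195:295,175:275],(400,400),interpolation=cv2.INTER_CUBIC)
B=cv2.resize(a[225:305,330:430],(400,320),interpolation=cv2.INTER_CUBIC)
C=cv2.resize(b[165:240,380:480],(400,300),interpolation=cv2.INTER_CUBIC)
D=cv2.resize(b[145:220,270:345],(300,300),interpolation=cv2.INTER_CUBIC)
o=np.zeros((600,800,3),np.uint8);o[:300,:400]=cv2.resize(a[195:285,180:280],(400,300),interpolation=2) if 0 else A[:300]
A=cv2.resize(a[205:280,175:275],(400,300),interpolation=2);B=cv2.resize(a[230:305,330:430],(400,300),interpolation=2)
o[:300,:400]=A;o[:300,400:]=B;o[300:,:400]=C;o[300:,400:700]=D
cv2.imwrite("pics/crop1.png",o)
```

```text
(no output)
```

View pics/crop1.png

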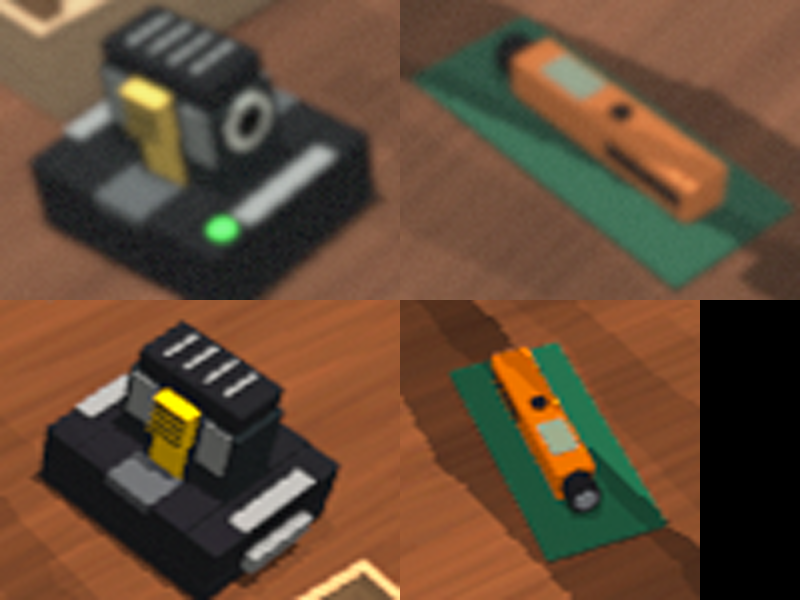

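The crop confirms both: yellow catches with a green lamp, the ringed spot on the face toward the robot, and the thermometer's lens pointing away from the robot. Now a joint pose fit from the two views.

```bash
cat > h.py <<'E'
from cell import ctrl,get_image,get_calibration
import cv2,numpy as np
from scipy.optimize import least_squares
from scipy.spatial.transform import Rotation as R
def proj(c,P):
    T=np.linalg.inv(c["world_from_camera"]);p=P@T[:3,:3].T+T[:3,3];q=p@c["mtx"].T;return q[:,:2]/q[:,2:]
def place(v,L,z0):
    c,s=np.cos(v[2]),np.sin(v[2]);L=np.array(L,float)
    return np.c_[v[0]+c*L[:,0]-s*L[:,1],v[1]+s*L[:,0]+c*L[:,1],L[:,2]+z0]
def fit(obs,z0,x0):
    """obs: list (cal, locals, pixels)"""
    f=lambda v:np.concatenate([(proj(c,place(v,L,z0))-np.array(p)).ravel() for c,L,p in obs])
    r=least_squares(f,x0,loss="soft_l1",x_scale=[10,10,.1]);return r.x,r.fun.reshape(-1,2).round(1)
E
python3 - <<'E'
from h import *
sc,si=get_calibration("scene"),get_calibration("side")
pix=lambda l,o:[(x/4+o[0],y/4+o[1]) for x,y in l]
v,r=fit([(sc,[(-40,-19,108),(-40,19,108),(40,19,108),(40,-19,108)],pix([(143,58),(183,22),(283,83),(245,125)],(380,165))),
 (si,[(-40,19,108),(40,19,108),(40,-19,108),(-40,-19,108),(-40,0,78)],pix([(220,97),(103,50),(140,8),(262,60),(247,116)],(175,205)))],0,[700,150,0])
print("pack",v,r.tolist())
v,r=fit([(sc,[(95,40,4),(95,-40,4),(-95,-40,4),(-95,40,4)],pix([(267,222),(147,260),(50,72),(160,43)],(270,145))),
 (si,[(95,40,4),(95,-40,4),(-95,-40,4),(-95,40,4)],pix([(15,78),(120,15),(390,207),(280,290)],(330,230)))],0,[500,0,0])
print("mat",v,r.tolist())
v,r=fit([(sc,[(70,0,12)],pix([(186,195)],(270,145))),
 (si,[(-70,-13,24),(-70,13,24),(54,-13,24),(54,13,24)],pix([(325,160),(280,182),(155,38),(112,62)],(330,230)))],4,[500,0,0])
print("therm",v,r.tolist())
E
```

```text
pack [6.76423881e+02 1.45928267e+02 1.57939532e-01] [[-2.8, -4.2], [-2.1, -2.7], [1.9, 0.0], [0.8, -2.2], [-2.3, -1.3], [-4.3, -2.5], [0.4, -2.0], [0.9, -2.8], [0.1, 1.0]]
mat [ 4.27509025e+02 -3.04453969e+01 -1.78120332e-01] [[0.2, -0.8], [0.0, -1.1], [-0.4, -1.3], [-0.6, -1.3], [-2.2, -0.5], [0.5, -0.6], [0.5, -0.4], [-1.9, -0.6]]
therm [ 4.24547809e+02 -3.43244348e+01 -1.90446001e-01] [[-0.7, 0.4], [0.2, 1.2], [1.5, 2.0], [-1.9, -1.0], [-0.8, -1.7]]
```

```bash
python3 -m creep '[{"dx":-0.25,"dy":-0.04,"rz":0.11,"grip":-1},{"dx":-0.5,"dy":-0.08,"rz":0.11,"grip":-1},{"dx":-0.56,"dy":-0.085,"rz":0.13,"grip":-1},{"dx":-0.56,"dy":-0.085,"rz":0.13,"grip":-1},{"dx":-0.56,"dy":-0.085,"rz":0.13,"grip":-1}]'
python3 -m creep '[{"rz":0.09,"grip":-1},{"rz":0.09,"grip":-1},{"rz":0.09,"grip":-1},{"rz":0.09,"grip":-1},{"rz":0.09,"grip":-1}]'
python3 - <<'E'
from h import *
c=get_calibration("wrist");cv2.imwrite("pics/w1.png",get_image("wrist")[:,:,::-1])
np.savez("pics/w1",**c);print(c)
for v,L in(((425,-33,-.18),[(95,40,4),(95,-40,4),(-95,-40,4),(-95,40,4)]),((425,-34,-.19),[(-70,-13,28),(-70,13,28),(54,-13,28),(54,13,28),(70,0,16)])):print(proj(c,place(v,L,0)).round().tolist())
s=ctrl.read_state();print(s["tool_rot"],s["eef_pos"],s["clock"])
E
```

```text
{'mtx': array([[311.2094781 ,   0.        , 316.82570676],
       [  0.        , 311.2094781 , 197.40551117],
       [  0.        ,   0.        ,   1.        ]]), 'world_from_camera': array([[ 9.99998428e-01,  7.77729137e-05, -1.77128545e-03,
         6.50899944e+02],
       [-4.04794994e-04, -9.62635982e-01, -2.70798454e-01,
         6.96330878e+01],
       [-1.72616390e-03,  2.70798746e-01, -9.62634437e-01,
         3.73857952e+02],
       [ 0.00000000e+00,  0.00000000e+00,  0.00000000e+00,
         1.00000000e+00]])}
[[214.0, 179.0], [209.0, 239.0], [57.0, 213.0], [54.0, 150.0]]
[[62.0, 202.0], [61.0, 181.0], [169.0, 221.0], [170.0, 201.0], [187.0, 210.0]]
[-3.14012458e+00  8.61822999e-06  1.57077141e+00] [6.49525334e+02 3.64795073e-02 2.30603421e+02] 0.15$[0]: bad value
$[0]: bad value
```

View pics/w1.png

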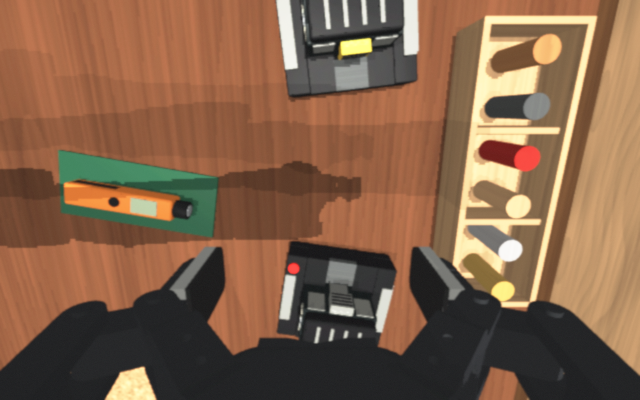

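The wrist view shows the mat with corners near (60,150), (217,178), (214,237), (61,211), the thermometer nose at (187,210), and the pack's yellow catch at (355,47). No move happened because the rows seem to need all keys.

```bash
python3 -m creep '[{"dx":-0.15,"dy":-0.02,"dz":0,"rx":0,"ry":0,"rz":0.028,"grip":-1},{"dx":-0.29,"dy":-0.04,"dz":0,"rx":0,"ry":0,"rz":0.056,"grip":-1},{"dx":-0.43,"dy":-0.06,"dz":0,"rx":0,"ry":0,"rz":0.084,"grip":-1},{"dx":-0.55,"dy":-0.085,"dz":0,"rx":0,"ry":0,"rz":0.112,"grip":-1},{"dx":-0.55,"dy":-0.085,"dz":0,"rx":0,"ry":0,"rz":0.14,"grip":-1}]'
python3 -m creep '[{"dx":0,"dy":0,"dz":0,"rx":0,"ry":0,"rz":0.028,"grip":-1},{"dx":0,"dy":0,"dz":0,"rx":0,"ry":0,"rz":0.056,"grip":-1},{"dx":0,"dy":0,"dz":0,"rx":0,"ry":0,"rz":0.08,"grip":-1},{"dx":0,"dy":0,"dz":0,"rx":0,"ry":0,"rz":0.08,"grip":-1},{"dx":0,"dy":0,"dz":0,"rx":0,"ry":0,"rz":0.08,"grip":-1}]'
python3 - <<'E'
from h import *
c=get_calibration("wrist");cv2.imwrite("pics/w2.png",get_image("wrist")[:,:,::-1])
np.savez("pics/w2",**c)
for v,L in(((427,-33,-.18),[(95,40,4),(95,-40,4),(-95,-40,4),(-95,40,4)]),((427,-34,-.19),[(-70,-13,28),(-70,13,28),(54,-13,28),(54,13,28),(70,0,16)])):print(proj(c,place(v,L,0)).round().tolist())
s=ctrl.read_state();print(s["tool_rot"],s["eef_pos"],s["clock"])
E
```

```text
clock: 0.78
eef_pos: [425.4, -35.0, 231.1]
tool_rot: [-3.138, -0.003, 2.455]
force: [1.1, 0.3, 0.6]
width: 85.5
gripper_force: 0.0
clock: 1.4
eef_pos: [429.9, -34.1, 231.3]
tool_rot: [-3.142, -0.0, 2.95]
force: [-0.5, 0.8, -1.0]
width: 85.4
gripper_force: 0.0
[[348.0, 239.0], [286.0, 239.0], [280.0, 82.0], [351.0, 81.0]]
[[303.0, 105.0], [327.0, 105.0], [304.0, 215.0], [327.0, 215.0], [316.0, 224.0]]
[-3.14155156e+00 -1.17228388e-04  2.95093113e+00] [429.98235447 -34.01704483 231.27285744] 1.45
```

View pics/w2.png

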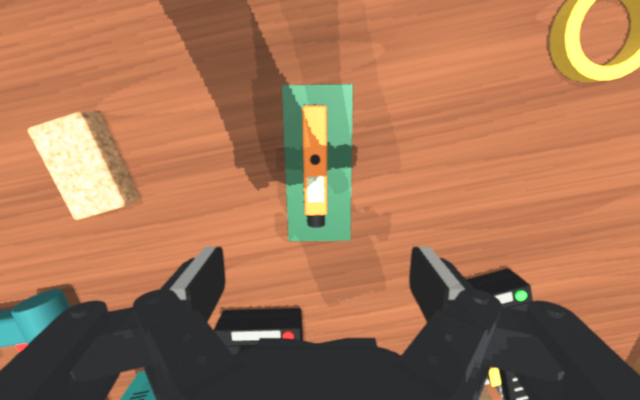

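The picture shows the mat at (281,85), (353,85), (352,240), (289,240) and the thermometer spanning (303–327, 105–226). That agrees with the prediction, so I'll refit.

Run:
```python
from h import *
c=dict(np.load("pics/w2.npz"));im=cv2.imread("pics/w2.png");h=cv2.cvtColor(im,cv2.COLOR_BGR2HSV)
roi=h[80:250,275:360]
g=((roi[...,0]>60)&(roi[...,0]<90)&(roi[...,1]>70)).astype(np.uint8)
cn=max(cv2.findContours(g,0,1)[0],key=cv2.contourArea);b=cv2.approxPolyDP(cv2.convexHull(cn),6,True)[:,0]+[275,80];print(b.tolist())
L=[(95,40,4),(95,-40,4),(-95,-40,4),(-95,40,4)]
v0=(427,-33,-.18);p=proj(c,place(v0,L,0));bb=[b[np.argmin(((b-q)**2).sum(1))] for q in p]
print("mat",*fit([(c,L,bb)],0,v0))
L=[(-70,-13,28),(-70,13,28),(54,-13,28),(54,13,28)]
t,r=fit([(c,L,[(303,105),(327,105),(304,215),(327,215)])],0,[427,-34,-.19]);print("th",t,r)
s=ctrl.read_state();print((t[:2]-s["eef_pos"][:2])/400,t[2]-(s["tool_rot"][2]-np.pi),(6-231.2)/400)
```

```text
[[351, 85], [349, 238], [290, 240], [283, 86]]
mat [ 4.30502724e+02 -3.12444405e+01 -1.73860415e-01] [[ 1.6  2.6]
 [-1.5  1.6]
 [-1.7 -0.7]
 [ 1.6 -1. ]]
th [ 4.27153413e+02 -3.41724133e+01 -1.88639802e-01] [[-0.2  0. ]
 [ 0.2 -0.1]
 [ 0.4  0. ]
 [-0.5 -0. ]]
[-0.00707235 -0.00038842] 0.002021721177513175 -0.563
```

```bash
python3 -m creep '[{"dx":-0.005,"dy":0,"dz":-0.14,"rx":0,"ry":0,"rz":0,"grip":-1},{"dx":-0.005,"dy":0,"dz":-0.28,"rx":0,"ry":0,"rz":0,"grip":-1},{"dx":-0.005,"dy":0,"dz":-0.4,"rx":0,"ry":0,"rz":0,"grip":-1},{"dx":-0.005,"dy":0,"dz":-0.5,"rx":0,"ry":0,"rz":0,"grip":-1},{"dx":-0.005,"dy":0,"dz":-0.56,"rx":0,"ry":0,"rz":0,"grip":-1}]'
python3 -m creep '[{"dx":0,"dy":0,"dz":0,"rx":0,"ry":0,"rz":0,"grip":-1},{"dx":0,"dy":0,"dz":0,"rx":0,"ry":0,"rz":0,"grip":0.3},{"dx":0,"dy":0,"dz":0,"rx":0,"ry":0,"rz":0,"grip":1},{"dx":0,"dy":0,"dz":0,"rx":0,"ry":0,"rz":0,"grip":1},{"dx":0,"dy":0,"dz":0,"rx":0,"ry":0,"rz":0,"grip":1}]'
python3 -m creep '[{"dx":0,"dy":0,"dz":0,"rx":0,"ry":0,"rz":0,"grip":1},{"dx":0,"dy":0,"dz":0,"rx":0,"ry":0,"rz":0,"grip":1},{"dx":0,"dy":0,"dz":0,"rx":0,"ry":0,"rz":0,"grip":1},{"dx":0,"dy":0,"dz":0,"rx":0,"ry":0,"rz":0,"grip":1},{"dx":0,"dy":0,"dz":0,"rx":0,"ry":0,"rz":0,"grip":1}]'
```

```text
clock: 2.08
eef_pos: [427.2, -36.7, 18.7]
tool_rot: [-3.132, -0.003, 2.952]
force: [0.1, -0.5, -0.3]
width: 85.6
gripper_force: 0.0
clock: 2.7
eef_pos: [428.0, -37.0, 21.1]
tool_rot: [-3.132, 0.0, 2.953]
force: [-0.7, -0.2, 9.1]
width: 24.3
gripper_force: 58.7
clock: 3.32
eef_pos: [428.0, -37.0, 21.1]
tool_rot: [-3.133, 0.0, 2.954]
force: [-0.4, -0.3, 9.6]
width: 23.9
gripper_force: 58.8
```

Run:
```python
from h import *
s=ctrl.read_state();print(s["qpos"].round(3),s["qd"].round(3),s["force"],s["torque"])
cv2.imwrite("pics/w3.png",np.hstack([cv2.resize(get_image("side")[180:320,320:440],(360,420)),cv2.resize(get_image("wrist"),(440,275))[:420]if 0 else cv2.copyMakeBorder(cv2.resize(get_image("wrist"),(440,275)),0,145,0,0,0)])[:,:,::-1])
```

```text
[ 0.194  0.749 -0.264  2.261  0.901  0.24   0.495] [ 0.001 -0.001  0.001 -0.001 -0.001  0.    -0.   ] [-0.40946196 -0.27620632  9.63042793] [0.07879335 0.21042662 0.07457465]
```

View pics/w3.png

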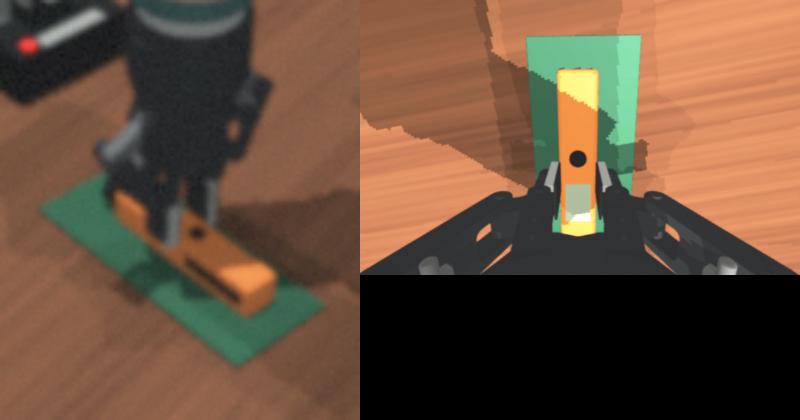

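Joint 6 is at its lower limit (0.24), so the tool stopped at z = 21 and the grip is shallow. I'll open, move about 20 mm outward along the body, tilt the fingers 10° toward the base, and go lower.

```bash
python3 -m creep '[{"dx":0,"dy":0,"dz":0,"rx":0,"ry":0,"rz":0,"grip":-1},{"dx":0,"dy":0,"dz":0,"rx":0,"ry":0,"rz":0,"grip":-1},{"dx":0,"dy":0,"dz":0,"rx":0,"ry":0,"rz":0,"grip":-1},{"dx":0,"dy":0,"dz":0.03,"rx":0,"ry":0,"rz":0,"grip":-1},{"dx":0.045,"dy":-0.008,"dz":0.03,"rx":0.005,"ry":0.027,"rz":0,"grip":-1}]'
python3 -m creep '[{"dx":0,"dy":0,"dz":0,"rx":0,"ry":0,"rz":0,"grip":-1},{"dx":0,"dy":0,"dz":-0.02,"rx":0,"ry":0,"rz":0,"grip":-1},{"dx":0,"dy":0,"dz":-0.04,"rx":0,"ry":0,"rz":0,"grip":-1},{"dx":0,"dy":0,"dz":-0.05,"rx":0,"ry":0,"rz":0,"grip":-1},{"dx":0,"dy":0,"dz":-0.05,"rx":0,"ry":0,"rz":0,"grip":-1}]'
python3 -c "
from h import *
s=ctrl.read_state();print(s['qpos'].round(3),s['eef_pos'],s['tool_rot'])"
```

```text
clock: 4.05
eef_pos: [438.6, -42.1, 28.8]
tool_rot: [-3.114, -0.126, 2.957]
force: [2.1, -1.0, -1.7]
width: 85.2
gripper_force: 0.0
clock: 4.68
eef_pos: [441.8, -42.2, 7.6]
tool_rot: [-3.117, -0.12, 2.953]
force: [0.0, 0.0, -0.6]
width: 85.7
gripper_force: 0.0
[ 0.348  0.843 -0.482  2.11   0.785  0.513  0.635] [441.77495421 -42.18976203   7.60724256] [-3.11689179 -0.11987729  2.95299964]
```

```bash
python3 -m creep '[{"dx":0,"dy":0.005,"dz":0,"rx":0.004,"ry":-0.0007,"rz":0,"grip":-1},{"dx":0,"dy":0.005,"dz":0,"rx":0.004,"ry":-0.0007,"rz":0,"grip":-1},{"dx":0,"dy":0.005,"dz":0,"rx":0.004,"ry":-0.0007,"rz":0,"grip":-0.5},{"dx":0,"dy":0.005,"dz":0,"rx":0.004,"ry":-0.0007,"rz":0,"grip":0},{"dx":0,"dy":0.005,"dz":0,"rx":0.004,"ry":-0.0007,"rz":0,"grip":1}]'
python3 -m creep '[{"dx":0,"dy":0,"dz":0,"rx":0,"ry":0,"rz":0,"grip":1},{"dx":0,"dy":0,"dz":0,"rx":0,"ry":0,"rz":0,"grip":1},{"dx":0,"dy":0,"dz":0,"rx":0,"ry":0,"rz":0,"grip":1},{"dx":0,"dy":0,"dz":0,"rx":0,"ry":0,"rz":0,"grip":1},{"dx":0,"dy":0,"dz":0,"rx":0,"ry":0,"rz":0,"grip":1}]'
python3 - <<'E'
from h import *
c=get_calibration("wrist");s=ctrl.read_state();np.savez("pics/w4",**c,eef=s["eef_pos"],rot=s["tool_rot"]);cv2.imwrite("pics/w4.png",get_image("wrist")[:,:,::-1]);print(s["tool_rot"])
E
```

```text
clock: 5.3
eef_pos: [442.4, -40.4, 7.9]
tool_rot: [3.14, -0.119, 2.955]
force: [0.7, -0.2, 0.6]
width: 32.2
gripper_force: 0.0
clock: 5.92
eef_pos: [442.5, -40.4, 8.1]
tool_rot: [3.14, -0.119, 2.955]
force: [-0.5, 0.3, 5.4]
width: 24.5
gripper_force: 59.6
[ 3.13990788 -0.11904737  2.95500462]
```

View pics/w4.png

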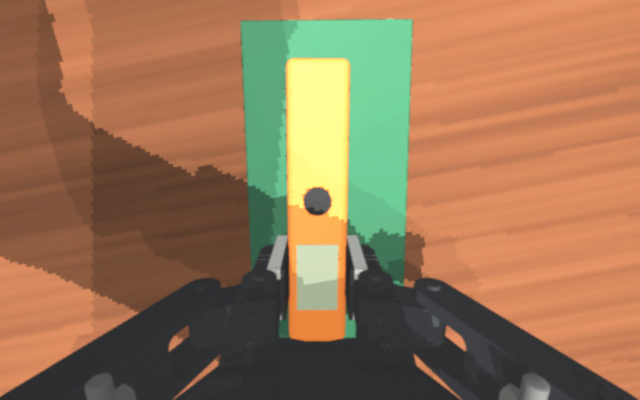

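The thermometer is held square between the pads, with its rear top edge from (288,58) to (350,58). I'll back-project to get its pose relative to the TCP, then plan the lift and pointing move.

Run:
```python
from h import *
d=dict(np.load("pics/w4.npz"));M=d["world_from_camera"];K=np.linalg.inv(d["mtx"])
def bp(p,z):
    r=M[:3,:3]@(K@np.array([*p,1]));return M[:3,3]+r*(z-M[2,3])/r[2]
a,b=bp((288,58),28),bp((350,58),28);m=(a+b)/2;e,f=bp((290,230),28),bp((347,230),28);n=(e+f)/2
print(a,b,m,n,np.linalg.norm(a-b),np.linalg.norm(e-f));yaw=np.arctan2(*(n-m)[1::-1]);print("yaw",yaw)
yaw=d["rot"][2]-np.pi
u=np.array([np.cos(yaw),np.sin(yaw)])
print("yaw tool",yaw,"offset TCP from therm origin along x,y:",(d["eef"][:2]-m[:2])@u-70,(d["eef"][:2]-m[:2])@[-u[1],u[0]])
```

```text
[356.42612011 -34.46048267  28.        ] [361.00128055 -10.26774925  28.        ] [358.71370033 -22.36411596  28.        ] [427.73583955 -35.57974707  28.        ] 24.62154428541038 24.61781304984113
yaw -0.18917981570639572
yaw tool -0.18658803692978188 offset TCP from therm origin along x,y: 15.703995733581763 -2.168144213140895
```

```bash
python3 - <<'E'
from h import *
def bp(c,p,z):
    M=c["world_from_camera"];r=M[:3,:3]@(np.linalg.inv(c["mtx"])@np.array([*p,1]));return M[:3,3]+r*(z-M[2,3])/r[2]
w=dict(np.load("pics/w1.npz"));im=cv2.imread("pics/w1.png");h=cv2.cvtColor(im,cv2.COLOR_BGR2HSV)
def comps(h,x0,x1,y0,y1,f,amin=15):
    r=h[y0:y1,x0:x1].astype(int);m=f(r).astype(np.uint8);n,l,s,ct=cv2.connectedComponentsWithStats(m)
    return [(s[i].tolist(),ct[i]+[x0,y0],np.argwhere(l==i)[:,::-1]+[x0,y0]) for i in range(1,n) if s[i][4]>=amin]
wh=lambda r:(r[...,2]>140)&(r[...,1]<50)
for s,ct,p in comps(h,270,425,0,100,wh,60):
    q=np.array([bp(w,a,45)[:2] for a in p]);v=np.linalg.svd(q-q.mean(0))[2][0];print("w1 white",s,ct.round(1),q.mean(0).round(1),"yaw",(np.arctan2(v[1],v[0])%np.pi-np.pi/2).round(3))
ye=lambda r:(r[...,0]>20)&(r[...,0]<35)&(r[...,1]>150)
for s,ct,p in comps(h,320,390,20,70,ye):print("w1 yellow",s,ct.round(1),bp(w,ct,94).round(1))
si=get_calibration("side");sc=get_calibration("scene")
h=cv2.cvtColor(cv2.imread("pics/side0.png"),cv2.COLOR_BGR2HSV)
for s,ct,p in comps(h,175,275,205,285,lambda r:(r[...,2]>120)&(r[...,1]<60)):
    q=np.array([bp(si,a,45)[:2] for a in p]);v=np.linalg.svd(q-q.mean(0))[2][0];print("side white",s,ct.round(1),"z45",bp(si,ct,45).round(1),"z78",bp(si,ct,78).round(1),"yaw",(np.arctan2(v[1],v[0])%np.pi-np.pi/2).round(3))
for s,ct,p in comps(h,175,275,205,285,lambda r:(r[...,0]>45)&(r[...,0]<75)&(r[...,1]>120)):print("lamp",s,ct,bp(si,ct,47).round(1))
h=cv2.cvtColor(cv2.imread("pics/scene0.png"),cv2.COLOR_BGR2HSV)
for s,ct,p in comps(h,380,480,165,240,wh):
    q=np.array([bp(sc,a,45)[:2] for a in p]);v=np.linalg.svd(q-q.mean(0))[2][0];print("scene white",s,ct.round(1),"z45",bp(sc,ct,45).round(1),"yaw",(np.arctan2(v[1],v[0])%np.pi-np.pi/2).round(3))
for v in((676.4,146,.158),(676,146,.135)):print(proj(si,place(v,[(-40,0,78)],0)),proj(w,place(v,[(0,-30,94),(-65,-55,45),(65,-55,45),(-40,-19,108),(40,-19,108)],0)).round(1).tolist())
E
python3 -m creep '[{"dx":0,"dy":0,"dz":0.02,"rx":0,"ry":0,"rz":0,"grip":1},{"dx":0,"dy":0,"dz":0.07,"rx":0,"ry":0,"rz":0,"grip":1},{"dx":0,"dy":0,"dz":0.13,"rx":0,"ry":0,"rz":0,"grip":1},{"dx":0,"dy":0,"dz":0.16,"rx":0,"ry":0,"rz":0,"grip":1},{"dx":0,"dy":0,"dz":0.16,"rx":0,"ry":0,"rz":0,"grip":1}]'
```

```text
w1 white [6, 0, 22, 70, 968] [286.8  34. ] [621.6 139.2] yaw 0.116
w1 white [53, 0, 8, 30, 156] [326.8  14.2] [659.8 156.3] yaw 0.117
w1 white [72, 0, 7, 27, 139] [345.3  13.1] [677.2 157.2] yaw 0.113
w1 white [91, 0, 7, 25, 126] [363.9  12.1] [694.6 158.1] yaw 0.119
w1 white [110, 0, 6, 23, 117] [382.4  10.9] [712.  159.1] yaw 0.135
w1 white [133, 0, 16, 55, 770] [410.4  27.2] [739.3 145.1] yaw 0.095
w1 white [65, 58, 33, 31, 733] [351.7  75.9] [684.8 101.9] yaw -1.371
w1 yellow [18, 21, 6, 18, 52] [340.   50.9] [669.6 116.4  94. ]
w1 yellow [26, 33, 14, 2, 16] [352.6  53.6] [680.  114.4  94. ]
side white [57, 23, 10, 14, 48] [235.5 233.6] z45 [678.  114.9  45. ] z78 [642.3 138.6  78. ] yaw 0.671
side white [16, 25, 12, 10, 66] [196.7 234.7] z45 [736.8 167.3  45. ] z78 [697.7 188.   78. ] yaw 0.31
side white [58, 37, 25, 19, 154] [245.2 250.9] z45 [621.7 137.4  45. ] z78 [589.  159.8  78. ] yaw 0.121
lamp [51, 53, 9, 8, 54] [230.03703704 261.90740741] [617.7 177.5  47. ]
scene white [19, 19, 13, 10, 55] [405.6 188.9] z45 [620.2 127.7  45. ] yaw 0.169
scene white [58, 43, 21, 15, 106] [447.5 214.7] z45 [735.  152.2  45. ] yaw 0.102
scene white [62, 54, 16, 11, 48] [449.2 223.7] z45 [756.3 136.2  45. ] yaw 0.1
[[236.84890959 235.02425242]] [[354.0, 51.0], [287.6, 97.7], [416.9, 75.9], [303.2, 41.3], [406.1, 23.2]]
[[236.65799631 235.37061   ]] [[352.7, 51.1], [285.7, 96.3], [415.3, 77.7], [302.0, 40.1], [405.1, 24.6]]
clock: 6.6
eef_pos: [442.8, -40.7, 72.4]
tool_rot: [3.14, -0.118, 2.954]
force: [1.0, -1.2, -0.7]
width: 24.9
gripper_force: 59.0
```

Pack estimate is now about (679.5, 143.5) with yaw 0.117. I'll move to a staging pose 40 mm behind the reading pose and take a look.

```bash
python3 -m creep '[{"dx":0.02,"dy":0.07,"dz":0,"rx":0,"ry":0,"rz":0.01,"grip":1},{"dx":0.05,"dy":0.18,"dz":0,"rx":0,"ry":0,"rz":0.022,"grip":1},{"dx":0.09,"dy":0.29,"dz":0,"rx":0,"ry":0,"rz":0.036,"grip":1},{"dx":0.12,"dy":0.375,"dz":-0.005,"rx":0,"ry":0,"rz":0.048,"grip":1},{"dx":0.133,"dy":0.407,"dz":-0.005,"rx":0,"ry":0,"rz":0.048,"grip":1}]'
python3 -m creep '[{"dx":0,"dy":0,"dz":0,"rx":0,"ry":0,"rz":0,"grip":1},{"dx":0,"dy":0,"dz":0,"rx":0,"ry":0,"rz":0,"grip":1},{"dx":0,"dy":0,"dz":0,"rx":0,"ry":0,"rz":0,"grip":1},{"dx":0,"dy":0,"dz":0,"rx":0,"ry":0,"rz":0,"grip":1},{"dx":0,"dy":0,"dz":0,"rx":0,"ry":0,"rz":0,"grip":1}]'
python3 - <<'E'
from h import *
s=ctrl.read_state();np.savez("pics/s5",eef=s["eef_pos"],rot=s["tool_rot"]);print(s["tool_rot"])
I=[get_image(n)[:,:,::-1] for n in("side","scene","wrist")]
for n,i in zip(("side","scene","wrist"),I):cv2.imwrite(f"pics/{n}5.png",i)
np.savez("pics/w5",**get_calibration("wrist"))
o=np.zeros((600,800,3),np.uint8);r=lambda i,a,b,w,h,k:cv2.resize(i[b:b+h,a:a+w],None,fx=k,fy=k,interpolation=2)
o[:300,:400]=r(I[0],175,205,100,75,4);o[:300,400:]=r(I[0],225,200,100,75,4);o[300:,:400]=r(I[1],370,150,100,75,4);o[300:550,400:]=r(I[2],0,0,640,400,.625)
cv2.imwrite("pics/c5.png",o)
E
```

```text
clock: 7.22
eef_pos: [495.3, 125.0, 69.0]
tool_rot: [3.138, -0.12, -3.024]
force: [0.5, -0.9, -1.7]
width: 24.7
gripper_force: 59.1
clock: 7.85
eef_pos: [495.6, 121.9, 70.0]
tool_rot: [3.14, -0.119, -3.027]
force: [-0.2, -0.5, -1.2]
width: 24.7
gripper_force: 59.1
[ 3.14008729 -0.11941015 -3.0274351 ]
```

View pics/c5.png

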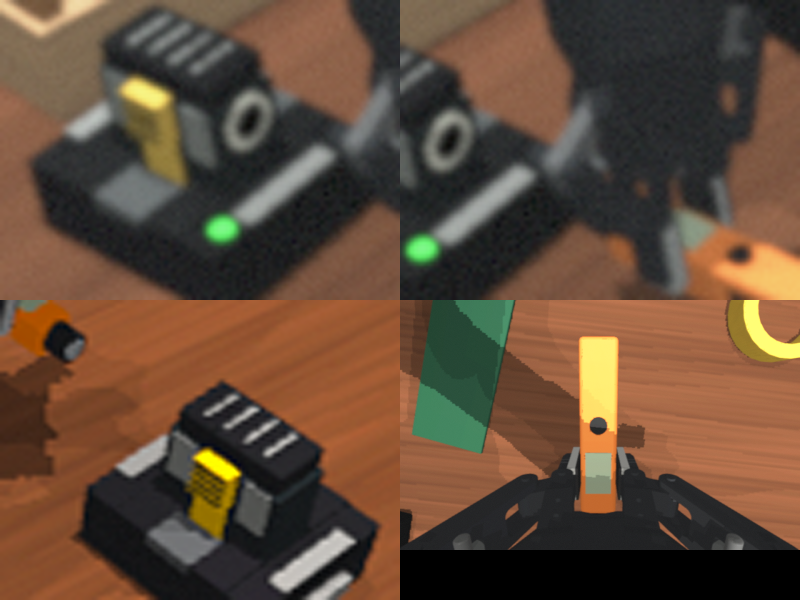

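The ring centre is clear in the side view at about (237,234). The lens face is at about (388,161) in the scene view, and the thermometer is still straight in the grip. I'll compute the alignment from those.

Run:
```python
from h import *
def bp(c,p,z):
    M=c["world_from_camera"];r=M[:3,:3]@(np.linalg.inv(c["mtx"])@np.array([*p,1]));return M[:3,3]+r*(z-M[2,3])/r[2]
si,sc,w1=get_calibration("side"),get_calibration("scene"),dict(np.load("pics/w1.npz"))
print("spot",bp(si,(237,234),78));print("lens",bp(sc,(388.5,161.2),78))
print("top slots scene/side",bp(sc,(433,181),108),bp(si,(220.25,217),108))
# slot/strip in w1: edges of white slots
# joint fit
L=[(0,0,108)]
v,r=fit([(si,[(-40,0,78),(0,0,108)],[(237,234),(220.25,217)]),(sc,L,[(433,181)]),(w1,[(0,-30,94)],[(355,47)])],0,[679,144,.117]);print(v,r.tolist())
w=dict(np.load("pics/w5.npz"));s=np.load("pics/s5.npz")
z=s["eef"][2]+20
a,b=[bp(w,((x-400)/.625,(y-300)/.625),z) for x,y in((579.5,338),(617.5,338))];e,f=[bp(w,((x-400)/.625,(y-300)/.625),z) for x,y in((581,440),(616,440))]
m,n=(a+b)/2,(e+f)/2;print("rear",m,"yaw",np.arctan2(*(n-m)[1::-1]),"lens est",m+140*(n-m)/np.linalg.norm(n-m),s["eef"])
```

```text
spot [639.10180847 137.50859017  78.        ]
lens [546.53843119 130.38989167  78.        ]
top slots scene/side [678.33847697 145.62353453 108.        ] [671.90747618 145.98298613 108.        ]
[6.75013960e+02 1.48263439e+02 2.34784663e-01] [[0.4, 1.0], [-2.0, -0.1], [-0.2, -1.3], [0.2, 0.4]]
rear [411.7168724  113.82440266  89.9553679 ] yaw 0.11450721604920794 lens est [550.80004167 129.82040303  89.9553679 ] [495.58505797 121.85618648  69.9553679 ]
```

```bash
python3 -m creep '[{"dx":0.03,"dy":0.002,"dz":0,"rx":0,"ry":0,"rz":0,"grip":1},{"dx":0.06,"dy":0.005,"dz":0,"rx":0,"ry":0,"rz":0,"grip":1},{"dx":0.085,"dy":0.007,"dz":0,"rx":0,"ry":0,"rz":0,"grip":1},{"dx":0.102,"dy":0.009,"dz":0,"rx":0,"ry":0,"rz":0,"grip":1},{"dx":0.102,"dy":0.009,"dz":0,"rx":0,"ry":0,"rz":0,"grip":1}]'
python3 - <<'E'
from h import *
s=ctrl.read_state();print(s["tool_rot"])
I=[get_image(n)[:,:,::-1] for n in("side","scene")]
o=np.zeros((600,800,3),np.uint8);r=lambda i,a,b,w,h,k:cv2.resize(i[b:b+h,a:a+w],None,fx=k,fy=k,interpolation=2)
o[:600,:400]=r(I[0],195,190,100,150,4);o[:600,400:]=r(I[1],365,120,100,150,4)
cv2.imwrite("pics/c6.png",o)
E
```

```text
clock: 8.62
eef_pos: [536.8, 126.1, 69.7]
tool_rot: [3.14, -0.119, -3.027]
force: [-0.3, 0.1, -1.8]
width: 24.4
gripper_force: 59.1
[ 3.13962967 -0.11937058 -3.02705878]
```

View pics/c6.png

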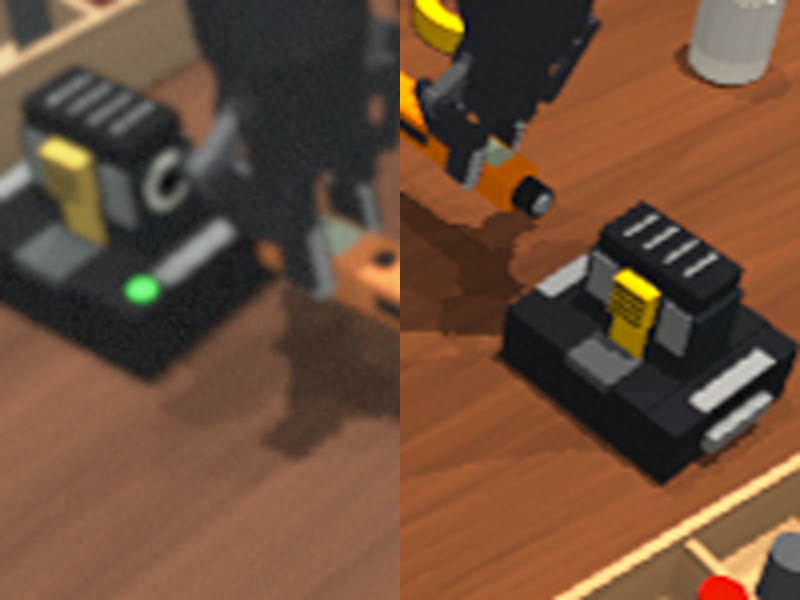

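The lens is at scene px (401,171), facing the pack with a clear gap. Quick number check before the hold.

Run:
```python
from h import *
def bp(c,p,z):
    M=c["world_from_camera"];r=M[:3,:3]@(np.linalg.inv(c["mtx"])@np.array([*p,1]));return M[:3,3]+r*(z-M[2,3])/r[2]
sc=get_calibration("scene");print(bp(sc,(400.75,170.75),78))
# pack reference in the same (scene) camera: top slots centre px, z108
print(bp(sc,((671-400)/4+365,246/4+120),108))
```

```text
[589.73099539 132.77214426  78.        ]
[679.22888451 144.03783732 108.        ]
```

Both points come from the same camera. The lens-to-centre line is at 0.124 rad, against a thermometer yaw of 0.115, and the gap is about 50 mm. I'll hold here.

```bash
Z='x'; python3 -m creep '[{"dx":0,"dy":0,"dz":0,"rx":0,"ry":0,"rz":0,"grip":1},{"dx":0,"dy":0,"dz":0,"rx":0,"ry":0,"rz":0,"grip":1},{"dx":0,"dy":0,"dz":0,"rx":0,"ry":0,"rz":0,"grip":1},{"dx":0,"dy":0,"dz":0,"rx":0,"ry":0,"rz":0,"grip":1},{"dx":0,"dy":0,"dz":0,"rx":0,"ry":0,"rz":0,"grip":1}]'
python3 -m creep '[{"dx":0,"dy":0,"dz":0,"rx":0,"ry":0,"rz":0,"grip":1},{"dx":0,"dy":0,"dz":0,"rx":0,"ry":0,"rz":0,"grip":1},{"dx":0,"dy":0,"dz":0,"rx":0,"ry":0,"rz":0,"grip":1},{"dx":0,"dy":0,"dz":0,"rx":0,"ry":0,"rz":0,"grip":1},{"dx":0,"dy":0,"dz":0,"rx":0,"ry":0,"rz":0,"grip":1}]'
python3 -m creep '[{"dx":0,"dy":0,"dz":0,"rx":0,"ry":0,"rz":0,"grip":1},{"dx":0,"dy":0,"dz":0,"rx":0,"ry":0,"rz":0,"grip":1},{"dx":0,"dy":0,"dz":0,"rx":0,"ry":0,"rz":0,"grip":1},{"dx":0,"dy":0,"dz":0,"rx":0,"ry":0,"rz":0,"grip":1},{"dx":0,"dy":0,"dz":0,"rx":0,"ry":0,"rz":0,"grip":1}]'
python3 -m creep '[{"dx":0,"dy":0,"dz":0,"rx":0,"ry":0,"rz":0,"grip":1},{"dx":0,"dy":0,"dz":0,"rx":0,"ry":0,"rz":0,"grip":1},{"dx":0,"dy":0,"dz":0,"rx":0,"ry":0,"rz":0,"grip":1},{"dx":0,"dy":0,"dz":0,"rx":0,"ry":0,"rz":0,"grip":1},{"dx":0,"dy":0,"dz":0,"rx":0,"ry":0,"rz":0,"grip":1}]'
python3 -m creep '[{"dx":0,"dy":0,"dz":0,"rx":0,"ry":0,"rz":0,"grip":1},{"dx":0,"dy":0,"dz":0,"rx":0,"ry":0,"rz":0,"grip":1},{"dx":0,"dy":0,"dz":0,"rx":0,"ry":0,"rz":0,"grip":1},{"dx":0,"dy":0,"dz":0,"rx":0,"ry":0,"rz":0,"grip":1},{"dx":0,"dy":0,"dz":0,"rx":0,"ry":0,"rz":0,"grip":1}]'
```

```text
clock: 9.35
eef_pos: [536.3, 125.9, 69.9]
tool_rot: [3.14, -0.119, -3.027]
force: [-0.2, -0.6, -0.8]
width: 24.7
gripper_force: 59.1
clock: 9.98
eef_pos: [536.3, 125.9, 69.9]
tool_rot: [3.14, -0.12, -3.027]
force: [-0.2, 0.2, -1.8]
width: 24.6
gripper_force: 59.1
clock: 10.6
eef_pos: [536.4, 125.9, 69.9]
tool_rot: [3.14, -0.119, -3.027]
force: [1.0, -0.0, -1.2]
width: 25.1
gripper_force: 59.1
clock: 11.22
eef_pos: [536.3, 125.9, 69.9]
tool_rot: [3.14, -0.12, -3.027]
force: [0.1, 0.2, -2.0]
width: 24.7
gripper_force: 59.1
clock: 11.85
eef_pos: [536.4, 125.9, 69.9]
tool_rot: [3.14, -0.12, -3.027]
force: [-0.9, 0.1, -1.8]
width: 24.9
gripper_force: 59.1
```

```bash
python3 -m creep '[{"dx":-0.06,"dy":-0.02,"dz":0,"rx":0,"ry":0,"rz":0,"grip":1},{"dx":-0.11,"dy":-0.12,"dz":0,"rx":0,"ry":0,"rz":-0.012,"grip":1},{"dx":-0.16,"dy":-0.23,"dz":0,"rx":0,"ry":0,"rz":-0.024,"grip":1},{"dx":-0.2,"dy":-0.34,"dz":0,"rx":0,"ry":0,"rz":-0.036,"grip":1},{"dx":-0.231,"dy":-0.41,"dz":0,"rx":0,"ry":0,"rz":-0.048,"grip":1}]'
python3 -m creep '[{"dx":0,"dy":0,"dz":0,"rx":0,"ry":0,"rz":0,"grip":1},{"dx":0,"dy":0,"dz":0,"rx":0,"ry":0,"rz":0,"grip":1},{"dx":0,"dy":0,"dz":-0.06,"rx":0,"ry":0,"rz":0,"grip":1},{"dx":0,"dy":0,"dz":-0.12,"rx":0,"ry":0,"rz":0,"grip":1},{"dx":0,"dy":0,"dz":-0.14,"rx":0,"ry":0,"rz":0,"grip":1}]'
python3 -m creep '[{"dx":0,"dy":0,"dz":0,"rx":0,"ry":0,"rz":0,"grip":1},{"dx":0,"dy":0,"dz":-0.005,"rx":0,"ry":0,"rz":0,"grip":1},{"dx":0,"dy":0,"dz":-0.01,"rx":0,"ry":0,"rz":0,"grip":1},{"dx":0,"dy":0,"dz":-0.0125,"rx":0,"ry":0,"rz":0,"grip":1},{"dx":0,"dy":0,"dz":-0.0125,"rx":0,"ry":0,"rz":0,"grip":1}]'
```

```text
clock: 12.48
eef_pos: [443.0, -40.5, 69.9]
tool_rot: [3.141, -0.12, 2.95]
force: [-0.1, -0.8, -1.9]
width: 24.8
gripper_force: 59.2
clock: 13.1
eef_pos: [444.0, -36.5, 13.0]
tool_rot: [3.139, -0.121, 2.958]
force: [-0.2, 0.3, -0.6]
width: 24.4
gripper_force: 59.3
clock: 13.72
eef_pos: [444.0, -38.2, 9.0]
tool_rot: [3.14, -0.119, 2.955]
force: [-0.1, 0.6, -0.3]
width: 24.7
gripper_force: 59.3
```

Still slightly above the mat (no contact force yet), so down another 1 mm, release, and retreat straight up.

```bash
python3 -m creep '[{"dx":0,"dy":0,"dz":-0.0025,"rx":0,"ry":0,"rz":0,"grip":1},{"dx":0,"dy":0,"dz":-0.003,"rx":0,"ry":0,"rz":0,"grip":1},{"dx":0,"dy":0,"dz":-0.003,"rx":0,"ry":0,"rz":0,"grip":1},{"dx":0,"dy":0,"dz":-0.003,"rx":0,"ry":0,"rz":0,"grip":0.2},{"dx":0,"dy":0,"dz":-0.003,"rx":0,"ry":0,"rz":0,"grip":-0.4}]'
python3 -m creep '[{"dx":0,"dy":0,"dz":0,"rx":0,"ry":0,"rz":0,"grip":-1},{"dx":0,"dy":0,"dz":0,"rx":0,"ry":0,"rz":0,"grip":-1},{"dx":0,"dy":0,"dz":0,"rx":0,"ry":0,"rz":0,"grip":-1},{"dx":0,"dy":0,"dz":0.05,"rx":0,"ry":0,"rz":0,"grip":-1},{"dx":0,"dy":0,"dz":0.15,"rx":0,"ry":0,"rz":0,"grip":-1}]'
python3 -m creep '[{"dx":0,"dy":0,"dz":0.15,"rx":0,"ry":0,"rz":0,"grip":-1},{"dx":0,"dy":0,"dz":0.3,"rx":0,"ry":0,"rz":0,"grip":-1},{"dx":0,"dy":0,"dz":0.4,"rx":0,"ry":0,"rz":0,"grip":-1},{"dx":0,"dy":0,"dz":0.4,"rx":0,"ry":0,"rz":0,"grip":-1},{"dx":0,"dy":0,"dz":0.4,"rx":0,"ry":0,"rz":0,"grip":-1}]'
python3 - <<'E'
from h import *
c=get_calibration("wrist");im=get_image("wrist")[:,:,::-1];cv2.imwrite("pics/w7.png",im)
h=cv2.cvtColor(im.copy(),cv2.COLOR_RGB2HSV);h=cv2.cvtColor(im.copy(),cv2.COLOR_BGR2HSV)
m=((h[...,0]>5)&(h[...,0]<28)&(h[...,1]>170)&(h[...,2]>120)).astype(np.uint8);m[:, :200]=0;m[:,450:]=0
for q in cv2.findContours(m,0,1)[0]:
    if cv2.contourArea(q)>300:print(cv2.minAreaRect(q))
print("pred",proj(c,place((428,-36,-.187),[(-70,-13,28),(-70,13,28),(54,-13,28),(54,13,28)],0)).round().tolist(),proj(c,place((430.5,-31,-.174),[(95,40,4),(95,-40,4),(-95,-40,4),(-95,40,4)],0)).round().tolist())
s=ctrl.read_state();print(s["tool_rot"],s["eef_pos"],s["clock"])
E
```

```text
clock: 14.35
eef_pos: [444.0, -38.1, 7.6]
tool_rot: [3.14, -0.119, 2.955]
force: [-0.7, 0.2, 0.6]
width: 51.3
gripper_force: 0.0
clock: 14.98
eef_pos: [442.9, -38.0, 67.4]
tool_rot: [3.14, -0.123, 2.955]
force: [1.0, 0.3, -0.2]
width: 85.4
gripper_force: 0.0
clock: 15.6
eef_pos: [443.3, -38.5, 227.1]
tool_rot: [3.141, -0.12, 2.954]
force: [-0.1, 0.4, -0.7]
width: 85.3
gripper_force: 0.0
pred [[303.0, 116.0], [327.0, 116.0], [304.0, 227.0], [327.0, 227.0]] [[353.0, 255.0], [289.0, 256.0], [284.0, 98.0], [353.0, 97.0]]
[ 3.14041145 -0.12156567  2.95478081] [443.05843707 -38.37794022 226.67134531] 15.65
```

Run:
```python
from h import *
im=cv2.imread("pics/w7.png");h=cv2.cvtColor(im,cv2.COLOR_BGR2HSV);r=h[90:260,284:352]
m=(((r[...,0]<35)&(r[...,1]>100)&(r[...,2]>150))).astype(np.uint8)
for q in cv2.findContours(m,0,1)[0]:
    if cv2.contourArea(q)>150:print(cv2.boundingRect(q),cv2.minAreaRect(q))
s=ctrl.read_state()
A=R.from_euler("xyz",s["tool_rot"]);B=R.from_euler("xyz",[np.pi,0,np.pi*-1+.12])
print((B*A.inv()).as_rotvec()/2/np.pi,(np.array([679.2,144,190])-s["eef_pos"])/400)
```

```text
(0, 144, 68, 26) ((33.5, 156.5), (25.0, 67.0), 90.0)
(21, 27, 25, 111) ((33.0, 82.0), (110.0, 24.0), 90.0)
(0, 0, 68, 8) ((33.5, 3.5), (7.0, 67.0), 90.0)
[-0.00083715 -0.0194067   0.0487817 ] [ 0.59035391  0.45594485 -0.09167836]
```

The thermometer is seen at columns 305–330 and rows 117–228, as predicted for lying flat on the mat. Now to hover over the pack.

```bash
python3 -m creep '[{"dx":0.1,"dy":0.08,"dz":0,"rx":0,"ry":-0.004,"rz":0.01,"grip":-1},{"dx":0.21,"dy":0.16,"dz":0,"rx":0,"ry":-0.008,"rz":0.02,"grip":-1},{"dx":0.32,"dy":0.245,"dz":0,"rx":0,"ry":-0.012,"rz":0.03,"grip":-1},{"dx":0.43,"dy":0.33,"dz":0,"rx":0,"ry":-0.016,"rz":0.04,"grip":-1},{"dx":0.53,"dy":0.41,"dz":-0.04,"rx":-0.0008,"ry":-0.0194,"rz":0.0488,"grip":-1}]'
python3 -m creep '[{"dx":0.06,"dy":0.046,"dz":-0.05,"rx":0,"ry":0,"rz":0,"grip":-1},{"dx":0.06,"dy":0.046,"dz":-0.05,"rx":0,"ry":0,"rz":0,"grip":-1},{"dx":0.06,"dy":0.046,"dz":-0.05,"rx":0,"ry":0,"rz":0,"grip":-1},{"dx":0.06,"dy":0.046,"dz":-0.05,"rx":0,"ry":0,"rz":0,"grip":-1},{"dx":0.06,"dy":0.046,"dz":-0.05,"rx":0,"ry":0,"rz":0,"grip":-1}]'
python3 - <<'E'
from h import *
s=ctrl.read_state();A=R.from_euler("xyz",s["tool_rot"]);B=R.from_euler("xyz",[np.pi,0,np.pi*-1+.12])
print((B*A.inv()).as_rotvec()/2/np.pi,(np.array([679.2,144,57])-s["eef_pos"])/400)
c=get_calibration("wrist");im=get_image("wrist")[:,:,::-1];cv2.imwrite("pics/w8.png",im);np.savez("pics/w8",**c)
h=cv2.cvtColor(im.copy(),cv2.COLOR_BGR2HSV)
m=((h[...,0]>20)&(h[...,0]<35)&(h[...,1]>120)&(h[...,2]>90)).astype(np.uint8)
for q in cv2.findContours(m,0,1)[0]:
    if cv2.contourArea(q)>20:print("yellow",cv2.boundingRect(q))
v=(679.2,144,.12)
print("pred",proj(c,place(v,[(-12,30,94),(12,30,94),(-12,-30,94),(12,-30,94),(-40,19,108),(-40,-19,108)],0)).round(1).tolist())
E
```

```text
clock: 16.27
eef_pos: [657.3, 127.3, 210.2]
tool_rot: [3.141, 0.002, -3.019]
force: [-0.6, -1.5, -0.4]
width: 85.5
gripper_force: 0.0
clock: 16.9
eef_pos: [680.0, 143.4, 192.4]
tool_rot: [3.141, 0.003, -3.022]
force: [0.0, 0.7, 0.5]
width: 85.1
gripper_force: 0.0
[-8.82719772e-05  4.46990699e-04  1.02817820e-04] [-0.00197455  0.00139664 -0.33854026]
yellow (342, 175, 14, 37)
yellow (280, 173, 15, 38)
yellow (617, 140, 23, 69)
pred [[354.3, 180.8], [353.3, 209.5], [278.8, 180.8], [279.8, 209.6], [342.6, 147.4], [290.3, 147.5]]
```

Both buttons are visible, at columns 280–295 and 342–356, which centres the pack within about 1 mm of the prediction. Descending.

```bash
python3 -m creep '[{"dx":0,"dy":0.003,"dz":-0.08,"rx":0,"ry":0.0004,"rz":0,"grip":-1},{"dx":0,"dy":0.003,"dz":-0.16,"rx":0,"ry":0.0004,"rz":0,"grip":-1},{"dx":0,"dy":0.003,"dz":-0.24,"rx":0,"ry":0.0004,"rz":0,"grip":-1},{"dx":0,"dy":0.003,"dz":-0.3,"rx":0,"ry":0.0004,"rz":0,"grip":-1},{"dx":0,"dy":0.003,"dz":-0.338,"rx":0,"ry":0.0004,"rz":0,"grip":-1}]'
python3 -m creep '[{"dx":0,"dy":0,"dz":0,"rx":0,"ry":0,"rz":0,"grip":-1},{"dx":0,"dy":0,"dz":0,"rx":0,"ry":0,"rz":0,"grip":-1},{"dx":0,"dy":0,"dz":0,"rx":0,"ry":0,"rz":0,"grip":-0.4},{"dx":0,"dy":0,"dz":0,"rx":0,"ry":0,"rz":0,"grip":0},{"dx":0,"dy":0,"dz":0,"rx":0,"ry":0,"rz":0,"grip":1}]'
python3 -m creep '[{"dx":0,"dy":0,"dz":0,"rx":0,"ry":0,"rz":0,"grip":1},{"dx":0,"dy":0,"dz":0,"rx":0,"ry":0,"rz":0,"grip":1},{"dx":0,"dy":0,"dz":0,"rx":0,"ry":0,"rz":0,"grip":1},{"dx":0,"dy":0,"dz":0,"rx":0,"ry":0,"rz":0,"grip":1},{"dx":0,"dy":0,"dz":0,"rx":0,"ry":0,"rz":0,"grip":1}]'
```

```text
clock: 17.58
eef_pos: [679.8, 145.2, 55.5]
tool_rot: [3.141, -0.001, -3.022]
force: [0.2, 0.1, 0.5]
width: 85.0
gripper_force: 0.0
clock: 18.2
eef_pos: [681.3, 144.6, 60.0]
tool_rot: [-3.14, 0.002, -3.023]
force: [-3.1, -4.8, 16.7]
width: 40.1
gripper_force: 61.6
clock: 18.82
eef_pos: [681.3, 144.6, 60.0]
tool_rot: [-3.141, 0.003, -3.023]
force: [-3.6, -4.2, 17.0]
width: 39.8
gripper_force: 61.4
```

A width of 39.8 mm is less than the 48 mm expected with both catches pressed, and there is a 17 N upward force. I'll spend the last picture here.

Run:
```python
from h import *
I={n:get_image(n)[:,:,::-1] for n in("side","scene","wrist")};[cv2.imwrite(f"pics/{n}9.png",i) for n,i in I.items()]
np.savez("pics/w9",**get_calibration("wrist"))
o=np.zeros((600,800,3),np.uint8);r=lambda i,a,b,w,h,k:cv2.resize(i[b:b+h,a:a+w],None,fx=k,fy=k,interpolation=2)
o[:300,:400]=r(I["side"],180,195,100,75,4);o[:300,400:]=r(I["scene"],380,150,100,75,4);o[300:,:]=r(I["wrist"],160,120,320,120,2.5)
cv2.imwrite("pics/c9.png",o)
```

```text
(no output)
```

View pics/c9.png

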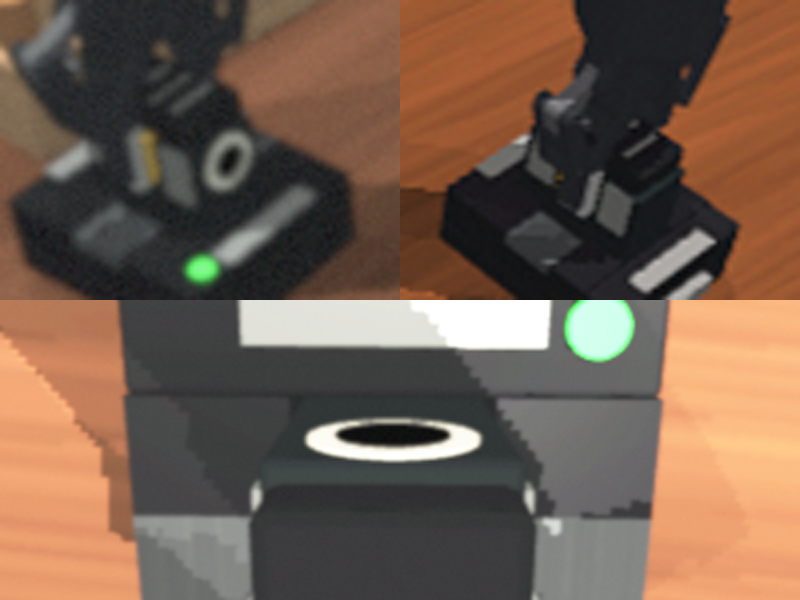

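The fingers sit over the buttons, with a thin yellow sliver visible at side-crop (150,155) and the pack undisturbed. The low width may just be the fingertips toeing in. I'll test with a small, force-watched lift.

```bash
python3 -m creep '[{"dx":0,"dy":0,"dz":0.006,"rx":0,"ry":0,"rz":0,"grip":1},{"dx":0,"dy":0,"dz":0.012,"rx":0,"ry":0,"rz":0,"grip":1},{"dx":0,"dy":0,"dz":0.018,"rx":0,"ry":0,"rz":0,"grip":1},{"dx":0,"dy":0,"dz":0.025,"rx":0,"ry":0,"rz":0,"grip":1},{"dx":0,"dy":0,"dz":0.025,"rx":0,"ry":0,"rz":0,"grip":1}]'
```

```text
clock: 19.6
eef_pos: [679.6, 145.3, 66.3]
tool_rot: [3.141, -0.001, -3.021]
force: [-0.2, -1.8, -4.0]
width: 39.4
gripper_force: 60.9
```

The force reads −4 N, which is just the pack's weight, so it is free and rising. Lifting to about 150 mm.

```bash
python3 -m creep '[{"dx":0,"dy":0,"dz":0.02,"rx":0,"ry":0,"rz":0,"grip":1},{"dx":0,"dy":0,"dz":0.05,"rx":0,"ry":0,"rz":0,"grip":1},{"dx":0,"dy":0,"dz":0.08,"rx":0,"ry":0,"rz":0,"grip":1},{"dx":0,"dy":0,"dz":0.11,"rx":0,"ry":0,"rz":0,"grip":1},{"dx":0,"dy":0,"dz":0.14,"rx":0,"ry":0,"rz":0,"grip":1}]'
python3 -m creep '[{"dx":0,"dy":0,"dz":0.06,"rx":0,"ry":0,"rz":0,"grip":1},{"dx":0,"dy":0,"dz":0.12,"rx":0,"ry":0,"rz":0,"grip":1},{"dx":0,"dy":0,"dz":0.18,"rx":0,"ry":0,"rz":0,"grip":1},{"dx":0,"dy":0,"dz":0.22,"rx":0,"ry":0,"rz":0,"grip":1},{"dx":0,"dy":0,"dz":0.24,"rx":0,"ry":0,"rz":0,"grip":1}]'
python3 -m creep '[{"dx":0,"dy":0,"dz":0,"rx":0,"ry":0,"rz":0,"grip":1},{"dx":0,"dy":0,"dz":0,"rx":0,"ry":0,"rz":0,"grip":1},{"dx":0,"dy":0,"dz":0,"rx":0,"ry":0,"rz":0,"grip":1},{"dx":0,"dy":0,"dz":0,"rx":0,"ry":0,"rz":0,"grip":1},{"dx":0,"dy":0,"dz":0,"rx":0,"ry":0,"rz":0,"grip":1}]'
python3 - <<'E'
from h import *
# numeric check: where is the white ring now in the side view, vs a rigid lift
si=get_calibration("side");s=ctrl.read_state();dz=s["eef_pos"][2]-60.0
im=get_image("side")[:,:,::-1].copy();cv2.imwrite("pics/side10.png",im);cv2.imwrite("pics/scene10.png",get_image("scene")[:,:,::-1])
p=proj(si,place((679.2,144.5,.12),[(-40,0,78)],dz))[0];print("pred ring",p,dz)
x,y=p.astype(int);h=cv2.cvtColor(im,cv2.COLOR_BGR2HSV)[y-30:y+30,x-30:x+30]
m=((h[...,2]>120)&(h[...,1]<60)).astype(np.uint8)
n,l,st,ct=cv2.connectedComponentsWithStats(m)
for i in range(1,n):
    if st[i][4]>15:print(st[i],ct[i]+[x-30,y-30])
a=cv2.imread("pics/side9.png");d=cv2.absdiff(a,im).max(2)
print("pack_b region change",d[150:210,295:360].mean(),"thermometer region",d[235:300,340:425].mean())
E
```

```text
clock: 20.23
eef_pos: [680.0, 145.8, 123.7]
tool_rot: [3.14, 0.0, -3.021]
force: [0.1, -0.4, -3.7]
width: 39.6
gripper_force: 61.2
clock: 20.85
eef_pos: [680.1, 145.7, 219.6]
tool_rot: [3.14, 0.001, -3.021]
force: [0.5, -0.1, -3.6]
width: 39.7
gripper_force: 61.2
clock: 21.48
eef_pos: [679.9, 145.6, 218.2]
tool_rot: [3.14, -0.001, -3.021]
force: [-0.0, 0.4, -3.7]
width: 39.6
gripper_force: 61.2
pred ring [223.20652566 162.65667423] 158.2251472627743
[ 50  23  10  19 126] [248.19047619 162.80952381]
[25 24 13 16 83] [223.5060241  163.26506024]
pack_b region change 4.088205128205129 thermometer region 10.921266968325792
```

The ring is at (223.5,163.3) against (223.2,162.7) predicted for a rigid 158 mm lift. The pack is held upright, steady and clear, so I'm handing in.

```bash
python3 -c "
from cell import ctrl
print(ctrl.finish_job())"
```

```text
the job is handed in; nothing more can be done
None
```

The job is handed in, with no verdict returned: I held the thermometer about 50 mm from the spot for over 3 s and laid it flat on its mat, and the arm still holds the yellow-catch pack upright by its catches, about 158 mm up; the other pack was not touched.

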